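Clamp a printed glass sample in the inspection jig with the thumb wedge

ROBOT

A 7-joint arm with a two-finger parallel gripper is mounted at the origin on the work surface. World frame = base frame: x ahead of the robot, y to its left, z up, the work surface at z = 0. Lengths are in m, angles in rad, forces in N, time in s.
With the tool pointing down it reaches from about 0.425 to 0.825 m from the base axis. Payload 3.6 kg.
Tool frame: the origin (TCP) lies on the centre line of the jaws, within the pads' length; the fingertips stand robot.nose_length ahead of it and the grasp point (between the pads) lies 2 mm behind it (robot.nose_length is the distance from the TCP to the fingertips, in m); z points along the fingers, y is the direction in which the jaws open and shut (so a half turn about z gives the same grasp; the last joint's range is limited). The gripper opens to 93 mm and grips with 3 to 60 N. Pads are 15 mm wide; open, the fingers measure 128 mm over their backs; the gripper's body (75 mm by 188 mm) begins 65 mm behind the grasp point.
Start: joints at [1.31, 0.615, -0.013, 1.423, 0.008, 1.103, -0.04], TCP at [0.151, -0.632, 0.236] pointing down, gripper open.
Joint ranges: [-3.12, 3.12], [-0.3, 2.06], [-1.34, 1.32], [0.26, 2.42], [-1.36, 4.5], [0.01, 1.98], [-2.84, 2.84]. Speed limits (rad/s): [2.79, 2.79, 3.14, 3.14, 3.14, 3.14, 3.14].

INTERFACE

Orientations are given as a unit quaternion [w, x, y, z].
In Python, from cell import robot, cams gives the robot as it stands. The module is installed in compiled form; this text tells all that it offers.
- The arm moves only by the tool arm_command, never from a script. Its argument "targets" is a list of rows, each an object with "dp": the shift along the tool's x, y, z in mm, a list of three; "yaw": the turn about the tool's z in degrees. In form: [{"dp": [tx, ty, tz], "yaw": yaw}, ...]. A call has exactly 10 rows; each row is the pose to reach, as a shift and turn from the pose measured when the call began, along the tool's axes at that moment; what a row does not reach only later rows make up. A row lasts 1/12 s, in which the tool goes at most 41.7 mm and 7.16 degrees, less where a joint would pass 70% of its speed; a pose out of reach is approached as far as the arm can. A call with a gripper value outside its range is refused whole. "fingers" is the opening, from 0 (shut) to 1 (fully open), set as the call begins (left out, the last holds). The fingers move at their own pace and stop on an object; "squeeze" is the grip in N (left out, the last holds). Time passes only in rows, so rows that repeat a pose let the fingers close, or fill a call up. It gives the time, the measured TCP pose, the force and the opening at its end, in the units of the state.
- robot.state(): the state, without advancing time (a new reading comes with each control period).
- cams.camera(name): name is "side" or "top" or "wrist"; returns a dict with "color" (480x640x3 uint8, red, green, blue), "depth" (480x640 float32, m along the optical axis (not along the pixel's ray), 0 where there is no reading), "fx", "fy", "cx", "cy" (pixels), "R" (3x3) and "t" (3): a world point X has camera coordinates R X + t; the wrist camera has in their place "tool_from_camera" (4x4, takes a point from camera to tool coordinates, whose origin is the TCP and whose axes are the flange's). Camera axes: x right, y down, z forward; pixel columns grow to the right and rows downward; lengths in m; the calibration is good to about 2 mm. A picture is of the moment at which its call begins: read the wrist's pose just before it.
- robot.hand_in(): hands the job in, once; it reports no verdict.
The state is a dict: "time": time; "qpos": joint angles; "joint_vel": joint speeds; "tau": joint torques, N m; "ee_pos": TCP position; "ee_rot": TCP orientation; "force": force on the tool from outside, world axes, zero at the start; "moment": the same for the moment, N m; "gripper_width": finger opening in m.
Only numpy, scipy, OpenCV 4.12 (cv2) and the standard library are available. Lean on these libraries where they do the work, as an engineer would, in place of code of your own. Each camera call takes 0.05 s, during which the arm holds its last target.

TASK

Lay the blue printed glass sample flat on the bed of the clamping jig, lengthwise between the dark fence and the sliding steel bar, and let go of it. Then slide the orange thumb wedge along its ramp until the bar is jammed fast and holds the glass firmly against the fence; feel for it and push with no more than a firm thumb, or the glass chips. Let go and leave everything else on the bench as it lies.

Things in the scene. Friction and masses are not known exactly. Their poses are not given: they have to be found in the camera images.
- sample_blue_center (a point): Centre (half-way up) of the loose sample to be clamped: a glass plate 60 mm wide (its x) x 110 mm long (its y) x 8 mm thick (z up), 0.13 kg, blue printed top face. It starts flat on the table among two like samples, red and grey, in any order. Take it across its 60 mm width
- sample_blue: The same blue glass sample; origin at the centre of its underside, axes as above
- sample_red: Bystander: the red printed sample, same size, origin at the centre of its underside
- sample_grey: Bystander: the grey printed sample, same size, origin at the centre of its underside
- jig: The clamping jig, fixed, at another place and yaw each time: aluminium bed plate 210 mm (x) x 250 mm (y) x 15 mm with two black T-slots along y. Origin on the table under it. On it from -y to +y: a dark fence 124 x 20 x 14 mm, adjustable and screwed down anywhere in a 7 mm span, its place not reported; space for the glass; sliding bar, wedge, grey back rail (top 34 mm above the table)
- bed (a point): Point on the bed's top face (15 mm above the table), in the middle of fence and bar along x; axes as the jig (glass lengthwise along y). The fence's face lies 59 to 66 mm from it in -y, the bar's 59 to 61 mm in +y at first, so that the glass laid down centred here clears both by at least 4 mm
- bar: Sliding steel bar, 120 mm long (x), 14 mm high, keyed to the T-slots: slides 0 to 20 mm towards the fence (-y), drag 1 N. Its front face (rubber facing) meets the other end of the glass; its back is the ramp (1 in 5) on which the wedge bears. At first its face is 59 to 61 mm from the bed point in +y. Origin: the jig's when fully back
- wedge (a joint): Travel of the thumb wedge, m, along the jig's +x (away from the robot), 0 to 0.106, near 0 at first. Drags 2 N; after free travel it moves the bar and jams somewhere from 0.06 to 0.102, where the push climbs several N per mm. A push of 13 to 20 N locks it (the clamping force is about the push); under 11 N the glass stays loose, over 25 N it chips. Self-locking: it stays where left
- wedge_tab (a point): Centre of the wedge's orange thumb tab, an upright block 14 mm (x) x 22 mm (y) x 28 mm high, its foot 29 mm and its top 57 mm above the table; it moves with the wedge; axes as the jig. Push it on its -x face or pinch it. The wedge below it, the bar beside it and the back rail with its screws stay below 38 mm above the table
- loupe_black: Bystander: black loupe, 42 mm across, 52 mm tall
- loupe_grey: Bystander: aluminium loupe, 34 mm across, 45 mm tall
- rule_long: Bystander: steel rule 300 x 25 x 2 mm, flat on the table
- rule_short: Bystander: steel rule 150 x 25 x 2 mm, flat on the table
- marker: Bystander: marker pen, 135 mm long, 17 mm thick, lying
- cleaner: Bystander: white spray bottle, 60 mm across, 173 mm tall
- mouse: Bystander: black computer mouse, 105 x 60 x 30 mm
Things that resemble listed ones, but are neither listed nor needed, are in the scene too. What is shaped like the sample_blue but yellow is not meant.

How it is judged:
By the outcome, as a careful person would: the job done as asked, in the order asked, and still so for the second after the job is handed in, with the robot touching nothing.
It also fails if it takes over 61 s, if anything falls off the work surface, if the arm or the gripper's body presses on something with over 40 N, if the wrist force passes 120 N, or if a joint passes its speed limit or range.

## Working session

There is one attempt and no reset: what is moved stays moved. The work goes in short steps, Python scripts to look and compute and a tool call to move; the robot and the scene stay as the last step left them, time stands still between calls to the robot, and variables do not carry over. Pictures are saved under pics/ and viewed, and the job is handed in when it is done.

Besides the shell and the picture viewer there is one more tool, called after ">>>" by a JSON object that holds its "name" and its "arguments", one argument or row to a line. arm_command: Moves the arm, as the interface text tells. Its arguments: {"type":"object","properties":{"targets":{"type":"array"},"fingers":{"type":"number"},"squeeze":{"type":"number"}},"required":["targets"]}

```bash
mkdir -p pics; ls; cat > h.py <<'E'
import numpy as np, cv2
from cell import robot, cams
def save(name,img): cv2.imwrite('pics/'+name,cv2.cvtColor(img,cv2.COLOR_RGB2BGR))
E
python3 - <<'E'
from h import *
import pickle
s=robot.state(); print(s['time'],s['ee_pos'],s['ee_rot'],s['force'],s['gripper_width'],robot.nose_length)
for n in ['top','side','wrist']:
    c=cams.camera(n); pickle.dump(c,open(n+'0.pkl','wb')); save(n+'0.png',c['color'])
    print(n,c['fx'],c['cx'],c['cy'],c.get('R'),c.get('t'),c.get('tool_from_camera'))
E
```

```text
pics
0.0 [ 0.1510628  -0.63144559  0.23452365] [-1.22401248e-03  9.93110368e-01  1.17176243e-01 -1.64871071e-04] [-0.57371247 -0.62847139  0.42759095] 0.09314226463692739 0.017
top 518.4066432163705 317.37212381092314 239.09806972876737 [[ 0.00513435 -0.99997471  0.00492051]
 [-0.99660167 -0.00552144 -0.08218658]
 [ 0.08221167 -0.00448181 -0.99660481]] [0.043906   0.5505779  1.27137375] None
side 442.1261727072904 317.22846983725714 236.8053749095861 [[ 0.90734399 -0.42006366 -0.01653489]
 [-0.33931395 -0.70856942 -0.61870463]
 [ 0.24817921  0.56698845 -0.78544967]] [-0.46178403  0.24725493  0.80147651] None
wrist 347.25106681989945 324.0910711170677 242.82759603679304 None None [[ 3.72289307e-04 -9.59051251e-01 -2.83232343e-01  7.92702101e-02]
 [ 9.99999687e-01  5.54635394e-04 -5.63617049e-04 -1.59263186e-03]
 [ 6.97628318e-04 -2.83232045e-01  9.59051157e-01 -1.48885458e-01]
 [ 0.00000000e+00  0.00000000e+00  0.00000000e+00  1.00000000e+00]]
```

View pics/top0.png

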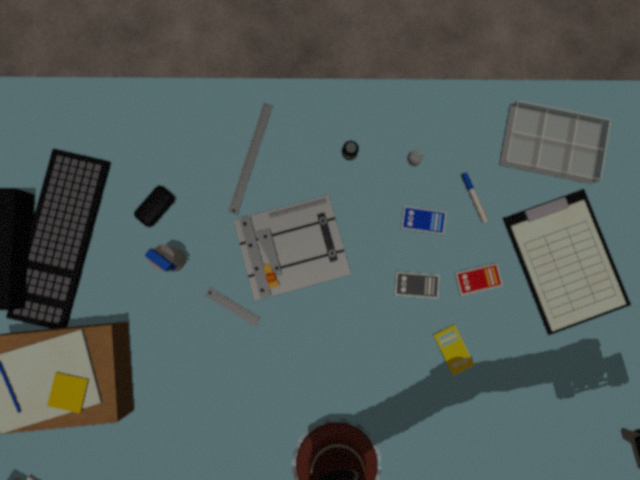

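View pics/side0.png

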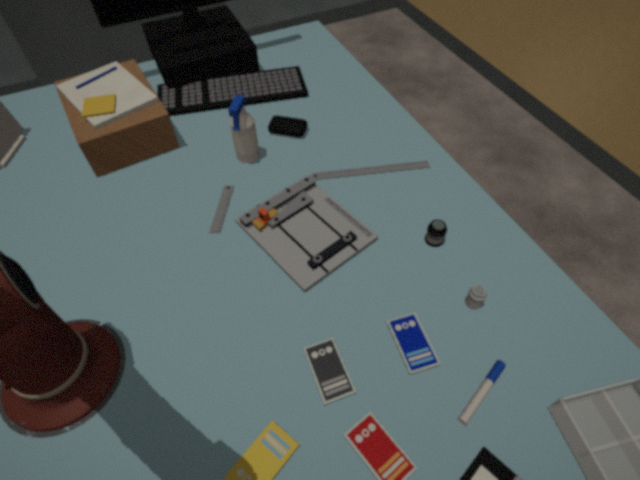

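The candidates in the top view are blue (424,219), red (478,279), grey (417,285) and yellow (453,350). Blue is the one described. Next I'll check it in a close crop and measure it and the jig.

```bash
cat >> h.py <<'E'
def ray(c,u,v,z):
    R,t=np.array(c['R']),np.array(c['t'])
    d=R.T@np.array([(u-c['cx'])/c['fx'],(v-c['cy'])/c['fy'],1.0]); o=-R.T@t
    return o+d*(z-o[2])/d[2]
def proj(c,X):
    p=c['R']@np.asarray(X)+c['t']; return np.array([c['fx']*p[0]/p[2]+c['cx'],c['fy']*p[1]/p[2]+c['cy']])
E
python3 - <<'E'
from h import *
import pickle
c=pickle.load(open('top0.pkl','rb')); im=c['color']
a=cv2.resize(im[180:310,225:360],None,fx=4,fy=4,interpolation=cv2.INTER_CUBIC)
b=cv2.resize(im[195:245,390:460],None,fx=4,fy=4,interpolation=cv2.INTER_CUBIC)
o=np.zeros((520,540+0,3),np.uint8); o[:]=a; 
save('jig0.png',o); save('blue0.png',b)
hsv=cv2.cvtColor(im,cv2.COLOR_RGB2HSV)
def rect(mask,z,box,n):
    m=np.zeros_like(mask); x0,y0,x1,y1=box; m[y0:y1,x0:x1]=mask[y0:y1,x0:x1]
    cs,_=cv2.findContours(m,cv2.RETR_EXTERNAL,cv2.CHAIN_APPROX_NONE)
    k=max(cs,key=cv2.contourArea)
    P=np.array([ray(c,u,v,z)[:2] for u,v in k[:,0]])*1000
    r=cv2.minAreaRect(P.astype(np.float32)); print(n,cv2.contourArea(k),r, cv2.boxPoints(r).round(0).tolist())
blue=((hsv[...,0]>105)&(hsv[...,0]<130)&(hsv[...,1]>120)).astype(np.uint8)
rect(blue,.008,(390,195,455,245),'blue')
sat=((hsv[...,1]<60)&(hsv[...,2]>70)).astype(np.uint8)
bb=cv2.morphologyEx(((hsv[...,1]<60)|(blue>0)).astype(np.uint8),cv2.MORPH_CLOSE,np.ones((3,3)))
rect(bb,.008,(390,195,455,245),'blue+border')
rect(cv2.morphologyEx(((hsv[...,1]<60)).astype(np.uint8),cv2.MORPH_CLOSE,np.ones((5,5))),.015,(225,185,360,310),'jig')
org=((hsv[...,0]<20)&(hsv[...,1]>140)).astype(np.uint8)
rect(org,.043,(225,185,360,310),'orange')
E
```

```text
blue 470.5 ((604.217041015625, -209.73892211914062), (73.87090301513672, 48.46991729736328), 82.17192840576172) [[575.0, -243.0], [623.0, -250.0], [633.0, -176.0], [585.0, -170.0]]
blue+border 3136.0 ((603.112060546875, -218.49758911132812), (125.04624938964844, 164.5004425048828), 0.314748078584671) [[540.0, -137.0], [541.0, -301.0], [666.0, -300.0], [665.0, -136.0]]
jig 16616.0 ((532.1641845703125, 110.69773864746094), (311.7393493652344, 339.1793212890625), 0.3473081886768341) [[375.0, 279.0], [377.0, -60.0], [689.0, -58.0], [687.0, 281.0]]
orange 152.0 ((460.2259521484375, 161.7958526611328), (55.68842697143555, 22.298749923706055), 19.184890747070312) [[430.0, 163.0], [438.0, 142.0], [490.0, 160.0], [483.0, 181.0]]
```

View pics/jig0.png

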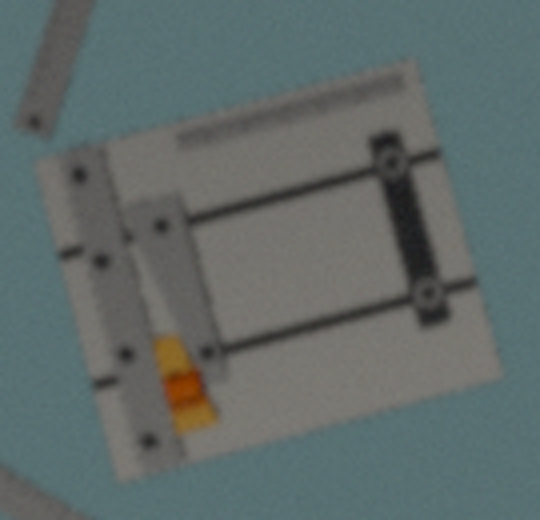

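View pics/blue0.png

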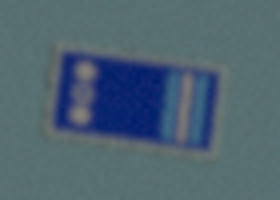

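The crop shows the blue print with its pale border, so it is the right plate. In the jig, the fence is at crop (410,228), the bar at (180,285) and the orange tab at (184,388). The saturation threshold was too loose, so I'll refine the masks.

```bash
cat > m.py <<'E'
from h import *
import pickle
c=pickle.load(open('top0.pkl','rb')); im=cv2.GaussianBlur(c['color'],(3,3),0)
lab=cv2.cvtColor(im,cv2.COLOR_RGB2LAB).astype(int)
hsv=cv2.cvtColor(im,cv2.COLOR_RGB2HSV)
print('table',lab[330,300],hsv[330,300],'bed',lab[230,305],hsv[230,305],'blue',lab[219,424],'border',lab[212,424-18],hsv[212,424-18])
def rect(mask,z,box,n):
    m=np.zeros_like(mask); x0,y0,x1,y1=box; m[y0:y1,x0:x1]=mask[y0:y1,x0:x1]
    cs,_=cv2.findContours(m,cv2.RETR_EXTERNAL,cv2.CHAIN_APPROX_NONE)
    k=max(cs,key=cv2.contourArea)
    P=np.array([ray(c,u,v,z)[:2] for u,v in k[:,0]])*1000
    r=cv2.minAreaRect(P.astype(np.float32)); print(n,cv2.contourArea(k),np.round(r[0],1),np.round(r[1],1),r[2], cv2.boxPoints(r).round(0).tolist())
d=np.abs(lab-np.median(lab[320:345,280:320].reshape(-1,3),0))
ab=(d[...,1]+d[...,2]>9).astype(np.uint8); 
cl=lambda m:cv2.morphologyEx(cv2.morphologyEx(m,cv2.MORPH_CLOSE,np.ones((3,3))),cv2.MORPH_OPEN,np.ones((3,3)))
rect(cl(ab),.008,(390,195,455,245),'blue')
rect(cl(ab),.015,(225,185,360,310),'jig')
save('mask0.png',np.repeat(cl(ab)[...,None]*255,3,2))
dark=((hsv[...,2]<60)).astype(np.uint8)
rect(cl(dark),.029,(310,200,345,275),'fence')
red=((hsv[...,0]<12)&(hsv[...,1]>150)).astype(np.uint8); rect(red,.057,(225,185,360,310),'tab')
E
python3 m.py
```

```text
table [115 120 124] [ 93  58 114] bed [122 129 130] [ 15  13 116] blue [ 46 150  83] border [ 58 144  90] [114 181 111]
blue 836.0 [ 602.7 -221.6] [105.2  55.5] 82.510009765625 [[568.0, -270.0], [623.0, -277.0], [637.0, -173.0], [582.0, -166.0]]
jig 7949.5 [531.3 111.5] [207.7 247.7] 15.739472389221191 [[398.0, 203.0], [465.0, -36.0], [665.0, 20.0], [598.0, 259.0]]
fence 153.0 [560.5  24.4] [73.9 16.4] 15.388115882873535 [[523.0, 22.0], [527.0, 7.0], [598.0, 26.0], [594.0, 42.0]]
tab 0.0 [455.1 148.8] [0. 0.] 0.0 [[455.0, 149.0], [455.0, 149.0], [455.0, 149.0], [455.0, 149.0]]
```

View pics/mask0.png

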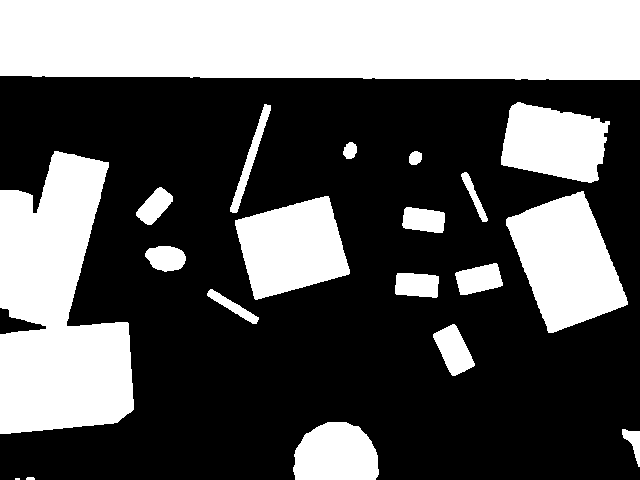

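```bash
cat >> h.py <<'E'
def plan(xyz_mm,ang):
    """target TCP (mm), tool x heading deg -> dp, yaw"""
    from scipy.spatial.transform import Rotation as Ro
    s=robot.state(); w,x,y,z=s['ee_rot']; R=Ro.from_quat([x,y,z,w]).as_matrix()
    d=R.T@(np.array(xyz_mm)-1000*np.array(s['ee_pos']))
    a=np.degrees(np.arctan2(R[1,0],R[0,0])); yaw=-((ang-a+180)%360-180)
    print('t',round(s['time'],2),'pos',np.round(1000*np.array(s['ee_pos']),1),'ang',round(a,2),'tilt',np.round(np.degrees(np.arccos(-R[2,2])),2),'F',np.round(s['force'],1),'w',round(s['gripper_width']*1000,1))
    print('dp',np.round(d,1),'yaw',round(yaw,2))
def wrist(name):
    from scipy.spatial.transform import Rotation as Ro
    import pickle
    s=robot.state(); w,x,y,z=s['ee_rot']; R=Ro.from_quat([x,y,z,w]).as_matrix(); p=np.array(s['ee_pos'])
    c=cams.camera('wrist'); T=np.eye(4);T[:3,:3]=R;T[:3,3]=p; W=T@c['tool_from_camera']
    c['R']=W[:3,:3].T; c['t']=-c['R']@W[:3,3]
    pickle.dump(c,open(name+'.pkl','wb')); save(name+'.png',c['color']); return c
E
python3 - <<'E'
from h import *
plan([603,-222,236],82.5)
import pickle
c=pickle.load(open('top0.pkl','rb'))
for n,(u,v),z in [('fence',(409,228),.029),('tab',(184,388),.057),('bar front top corner',(180,193),.029),('bar front bot',(228,378),.029)]:
    print(n,1000*ray(c,u/4+225-.375,v/4+180-.375,z))
E
```

```text
t 0.15 pos [ 151.1 -631.6  234.8] ang 13.46 tilt 0.11 F [ 0.7 -0.9 -1.1] w 93.1
dp [ 534.8 -293.2   -0.7] yaw -69.04
fence [556.10053517  23.29268351  29.        ]
tab [455.97965886 159.37075502  57.        ]
bar front top corner [577.15025773 165.75410613  29.        ]
bar front bot [462.54467013 134.6831059   29.        ]
```

>>> {"name": "arm_command", "arguments": {
  "targets": [
    {"dp":[15,-8,0],"yaw":-3},
    {"dp":[45,-25,0],"yaw":-8},
    {"dp":[80,-44,0],"yaw":-13},
    {"dp":[115,-63,0],"yaw":-18},
    {"dp":[150,-82,0],"yaw":-23},
    {"dp":[185,-101,0],"yaw":-28},
    {"dp":[220,-120,0],"yaw":-33},
    {"dp":[255,-140,0],"yaw":-38},
    {"dp":[290,-159,0],"yaw":-42},
    {"dp":[320,-175,0],"yaw":-46}
  ]
}}

```text
time: 0.98
ee_pos: [0.4236, -0.3842, 0.2351]
ee_rot: [-0.001, 0.867, 0.498, 0.001]
force: [0.4, 0.2, 0.6]
gripper_width: 0.0929
```

```bash
python3 -c "
from h import *
plan([603,-222,236],82.5)"
```

```text
t 0.98 pos [ 423.6 -384.2  235.1] ang 59.78 tilt 0.17 F [0.4 0.2 0.6] w 92.9
dp [230.5  73.4  -0.4] yaw -22.72
```

>>> {"name": "arm_command", "arguments": {
  "targets": [
    {"dp":[33,10,0],"yaw":-4},
    {"dp":[68,21,0],"yaw":-8},
    {"dp":[103,33,0],"yaw":-12},
    {"dp":[138,44,0],"yaw":-15},
    {"dp":[170,54,0],"yaw":-18},
    {"dp":[198,63,0],"yaw":-21},
    {"dp":[220,70,0],"yaw":-22.7},
    {"dp":[230,73.4,0],"yaw":-22.7},
    {"dp":[230.5,73.4,0],"yaw":-22.7},
    {"dp":[230.5,73.4,0],"yaw":-22.7}
  ]
}}

```text
time: 1.82
ee_pos: [0.6023, -0.2228, 0.2351]
ee_rot: [-0.001, 0.752, 0.659, 0.0]
force: [0.7, 0.1, 0.7]
gripper_width: 0.0933
```

```bash
python3 -c "
from h import *
wrist('wblue')
plan([531,111,236],105.7)"
```

```text
t 1.87 pos [ 601.6 -224.   235.2] ang 82.32 tilt 0.13 F [-0.6 -0.3  0.6] w 93.0
dp [ 3.226e+02 -1.148e+02 -3.000e-01] yaw -23.38
```

View pics/wblue.png

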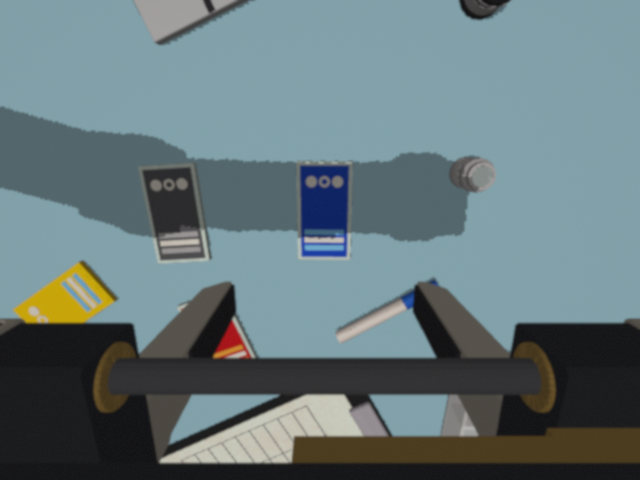

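The blue plate sits at about (325,210) in the wrist view. Next I'll measure it there and then look over the jig.

```bash
cat >> h.py <<'E'
def rect(c,mask,z,box,n):
    m=np.zeros_like(mask); x0,y0,x1,y1=box; m[y0:y1,x0:x1]=mask[y0:y1,x0:x1]
    cs,_=cv2.findContours(m,cv2.RETR_EXTERNAL,cv2.CHAIN_APPROX_NONE)
    k=max(cs,key=cv2.contourArea)
    P=np.array([ray(c,u,v,z)[:2] for u,v in k[:,0]])*1000
    r=cv2.minAreaRect(P.astype(np.float32)); print(n,cv2.contourArea(k),np.round(r[0],1),np.round(r[1],1),round(r[2],2), cv2.boxPoints(r).round(0).tolist())
    return r
E
python3 - <<'E'
from h import *
import pickle
c=pickle.load(open('wblue.pkl','rb'))
lab=cv2.cvtColor(c['color'],cv2.COLOR_RGB2LAB).astype(int)
hsv=cv2.cvtColor(c['color'],cv2.COLOR_RGB2HSV)
print(lab[130,320],lab[200,380],lab[200,300],hsv[200,380],hsv[205,300])
m=((lab[...,1]>123)).astype(np.uint8)
m=cv2.morphologyEx(m,cv2.MORPH_OPEN,np.ones((3,3)))
rect(c,m,.008,(270,140,400,280),'blue')
bl=((hsv[...,0]>110)&(hsv[...,0]<130)&(hsv[...,1]>150)).astype(np.uint8)
rect(c,bl,.008,(270,140,400,280),'blueprint')
plan([542,72,236],105.7)
E
```

```text
[165 119 120] [107 122 122] [101 128 119] [ 97  59 108] [111  49 105]
blue 4994.0 [ 602. -217.] [107.2  59.7] 82.31 [[565.0, -266.0], [624.0, -274.0], [639.0, -168.0], [580.0, -160.0]]
blueprint 2899.0 [ 602.  -217.8] [98.4 49.3] 82.25 [[571.0, -263.0], [620.0, -270.0], [633.0, -172.0], [584.0, -166.0]]
t 1.87 pos [ 601.6 -224.   235.2] ang 82.32 tilt 0.13 F [-0.6 -0.3  0.6] w 93.0
dp [285.4 -98.7  -0.3] yaw -23.38
```

>>> {"name": "arm_command", "arguments": {
  "targets": [
    {"dp":[33,-11,0],"yaw":-3},
    {"dp":[70,-24,0],"yaw":-6},
    {"dp":[107,-37,0],"yaw":-9},
    {"dp":[144,-50,0],"yaw":-12},
    {"dp":[181,-63,0],"yaw":-15},
    {"dp":[218,-75,0],"yaw":-18},
    {"dp":[250,-87,0],"yaw":-21},
    {"dp":[273,-95,0],"yaw":-23},
    {"dp":[285,-98.7,0],"yaw":-23.4},
    {"dp":[285.4,-98.7,0],"yaw":-23.4}
  ]
}}

```text
time: 2.7
ee_pos: [0.5413, 0.0734, 0.2362]
ee_rot: [-0.001, 0.603, 0.798, 0.0]
force: [-0.2, -0.7, -0.5]
gripper_width: 0.0929
```

```bash
python3 -c "
from h import *
wrist('wjunk')
wrist('wjig')
plan([602,-220,130],82.4)"
```

```text
t 2.8 pos [542.5  69.2 235.6] ang 105.48 tilt 0.11 F [-0.1  0.3  0.9] w 92.6
dp [-294.5  -19.6  105.9] yaw 23.08
```

View pics/wjig.png

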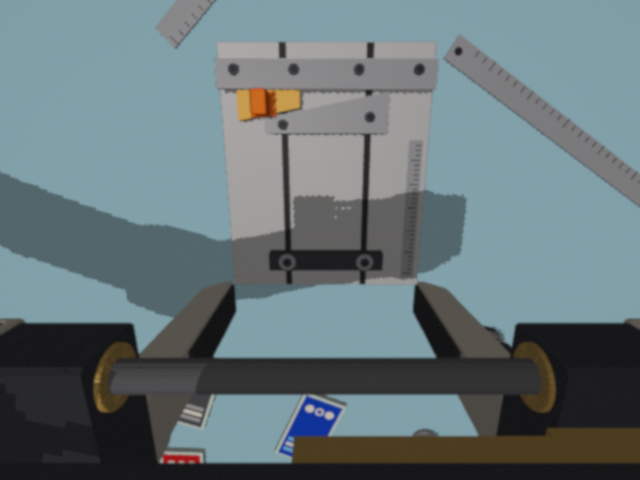

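```bash
python3 - <<'E'
from h import *
import pickle
c=pickle.load(open('wjig.pkl','rb')); im=c['color']
a=cv2.resize(im[235:295,220:440],None,fx=3.6,fy=3.6,interpolation=cv2.INTER_CUBIC)
b=cv2.resize(im[75:150,220:440],None,fx=3.6,fy=3.6,interpolation=cv2.INTER_CUBIC)
save('jz.png',np.vstack([b,a])); print(a.shape,b.shape)
g=cv2.cvtColor(im,cv2.COLOR_RGB2GRAY)
for u in (300,325,350): print(u,'fence',g[240:276,u],'bar',g[98:145,u])
lab=cv2.cvtColor(im,cv2.COLOR_RGB2LAB).astype(int)
m=(lab[...,1]>124).astype(np.uint8); m=cv2.morphologyEx(m,cv2.MORPH_OPEN,np.ones((5,5)))
rect(c,m,.015,(180,30,460,290),'jig')
E
```

```text
(216, 792, 3) (270, 792, 3)
300 fence [97 97 96 96 97 96 96 95 91 75 52 33 27 25 28 29 30 32 29 29 29 29 28 28
 27 28 26 30 32 47 69 86 94 96 96 95] bar [111 110 109 107 107 108 108 108 105  99  96 108 129 143 145 145 144 146
 145 145 145 145 144 144 145 145 145 146 144 145 144 145 145 143 134 123
 132 151 159 162 163 163 163 163 163 163 163]
325 fence [97 97 96 97 96 96 96 96 89 74 52 34 24 27 25 30 28 30 27 30 28 28 26 28
 29 27 29 29 31 47 68 85 93 96 95 96] bar [162 162 162 162 162 162 158 152 144 143 143 142 143 142 143 142 143 143
 142 142 142 142 142 142 142 142 141 142 142 142 141 142 141 140 131 112
 114 138 156 161 162 161 161 162 161 161 161]
350 fence [96 97 97 96 96 96 96 96 90 75 53 33 26 28 28 29 31 29 28 28 27 30 27 29
 28 27 29 29 32 45 68 86 93 95 95 96] bar [158 153 146 141 139 140 139 139 139 140 139 140 139 139 139 140 139 140
 140 139 139 139 138 138 138 139 139 139 139 139 139 139 138 137 129 122
 136 152 159 159 160 160 160 160 159 159 160]
jig 48634.0 [547.2 117.2] [246.5 254.3] 15.69 [[394.0, 206.0], [463.0, -39.0], [700.0, 28.0], [632.0, 273.0]]
```

View pics/jz.png

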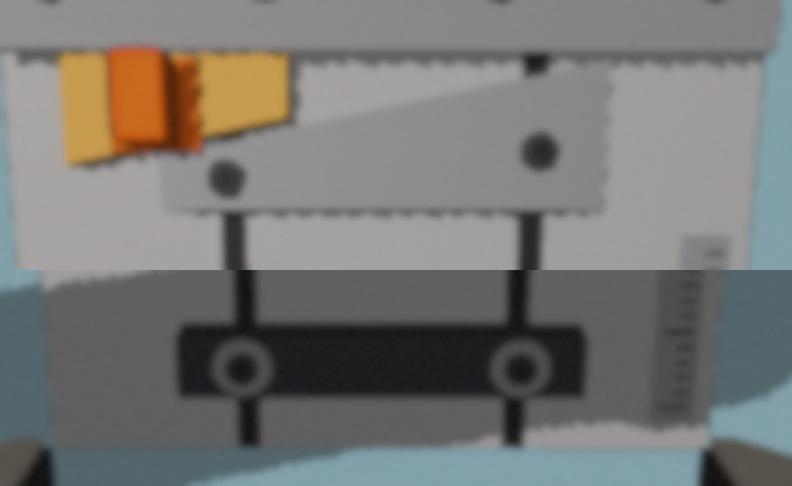

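```bash
python3 - <<'E'
from h import *
import pickle
c=pickle.load(open('wjig.pkl','rb'))
a=np.radians(15.7); O=np.array([531.3,111.5]); J=np.array([[np.cos(a),np.sin(a)],[-np.sin(a),np.cos(a)]])
def q(n,u,v,z):
    p=ray(c,u,v,z)[:2]*1000; print(n,p.round(1),'jig',(J@(p-O)).round(1))
for u in (280,325,370):
    q('fence face foot',u,250,.015);q('fence face top?',u,250,.029);q('fence back top',u,269.3,.029)
    q('bar face top',u,131.8,.029);q('bar face foot',u,134,.015)
q('fence L',270,254,.029);q('fence R',382.5,254,.029);q('fence L bot',270,254,.015)
q('bar L',265.3,125,.029);q('bar R',388.6,125,.029)
q('tab top TL',108/3.6+220,75+50/3.6,.057);q('tab top TR',160/3.6+220,75+48/3.6,.057);q('tab top BL',115/3.6+220,75+142/3.6,.057);q('tab top BR',167/3.6+220,75+140/3.6,.057)
q('jig TL',218,43,.015);q('jig TR',436,42,.015);q('jig BL',234,284,.015);q('jig BR',416,284,.015)
E
```

```text
fence face foot [504.6  22.2] jig [-49.9 -78.7]
fence face top? [505.2  27. ] jig [-48.  -74.3]
fence back top [510.4   5.5] jig [-48.8 -96.4]
bar face top [476.7 144.7] jig [-43.5  46.7]
bar face foot [475.5 142.5] jig [-45.3  44.9]
fence face foot [553.   35.8] jig [  0.4 -78.7]
fence face top? [551.8  40.1] jig [  0.4 -74.3]
fence back top [557.8  18.8] jig [  0.4 -96.4]
bar face top [519.1 156.6] jig [ 0.4 46.7]
bar face foot [519.6 154.8] jig [ 0.4 44.9]
fence face foot [601.4  49.4] jig [ 50.7 -78.8]
fence face top? [598.3  53.1] jig [ 48.7 -74.3]
fence back top [605.1  32.1] jig [ 49.5 -96.4]
bar face top [561.3 168.4] jig [44.3 46.7]
bar face foot [563.6 167.2] jig [46.1 44.9]
fence L [495.9  19.7] jig [-58.9 -78.8]
fence R [612.7  52.5] jig [ 62.4 -78.9]
fence L bot [494.9  14.6] jig [-61.2 -83.4]
bar L [461.5 147. ] jig [-57.6  53. ]
bar R [576.8 179.3] jig [62.1 52.9]
tab top TL [446.7 172.6] jig [-64.9  81.7]
tab top TR [458.7 176.4] jig [-52.3  82.1]
tab top BL [452.8 152.6] jig [-64.5  60.8]
tab top BR [465.  156.5] jig [-51.6  61.2]
jig TL [399.4 206.8] jig [-101.2  127.5]
jig TR [598.4 263.4] jig [105.7 128.1]
jig BL [463.3 -32. ] jig [-104.3 -119.7]
jig BR [664.8  24.6] jig [ 105.  -119.8]
```

>>> {"name": "arm_command", "arguments": {
  "targets": [
    {"dp":[-33,-2,0],"yaw":3},
    {"dp":[-70,-5,0],"yaw":6},
    {"dp":[-107,-7,0],"yaw":9},
    {"dp":[-144,-10,0],"yaw":12},
    {"dp":[-181,-12,0],"yaw":15},
    {"dp":[-218,-15,0],"yaw":18},
    {"dp":[-252,-17,0],"yaw":21},
    {"dp":[-278,-19,0],"yaw":23},
    {"dp":[-291,-19.6,0],"yaw":23.1},
    {"dp":[-294.5,-19.6,0],"yaw":23.1}
  ]
}}

```text
time: 3.63
ee_pos: [0.6008, -0.2266, 0.2349]
ee_rot: [0.001, 0.755, 0.655, -0.003]
force: [-1.2, 0.2, -0.0]
gripper_width: 0.093
```

```bash
python3 - <<'E'
from h import *
wrist('wjunk');wrist('wjunk');wrist('wjunk')
c=wrist('wblue2')
lab=cv2.cvtColor(c['color'],cv2.COLOR_RGB2LAB).astype(int)
m=((lab[...,1]>123)).astype(np.uint8)
m=cv2.morphologyEx(m,cv2.MORPH_OPEN,np.ones((3,3)))
r=rect(c,m,.008,(260,120,400,285),'blue')
hsv=cv2.cvtColor(c['color'],cv2.COLOR_RGB2HSV)
bl=((hsv[...,0]>110)&(hsv[...,0]<130)&(hsv[...,1]>150)).astype(np.uint8)
rect(c,bl,.008,(260,120,400,285),'blueprint')
plan([*r[0],21],r[2])
E
```

```text
blue 4996.0 [ 602.2 -216.4] [108.9  59.7] 82.35 [[565.0, -266.0], [625.0, -274.0], [639.0, -166.0], [580.0, -158.0]]
blueprint 2864.5 [ 601.9 -217.6] [99.1 49.3] 82.13 [[571.0, -263.0], [620.0, -270.0], [633.0, -172.0], [584.0, -165.0]]
t 3.83 pos [ 602.2 -217.6  235.9] ang 82.55 tilt 0.11 F [-0.4  0.8 -0.1] w 92.9
dp [1.100e+00 2.000e-01 2.149e+02] yaw 0.2
```

>>> {"name": "arm_command", "arguments": {
  "targets": [
    {"dp":[0,0,20],"yaw":0},
    {"dp":[0.5,0,52],"yaw":0.2},
    {"dp":[1,0,87],"yaw":0.2},
    {"dp":[1,0,122],"yaw":0.2},
    {"dp":[1,0,155],"yaw":0.2},
    {"dp":[1,0,182],"yaw":0.2},
    {"dp":[1,0,200],"yaw":0.2},
    {"dp":[1,0,210],"yaw":0.2},
    {"dp":[1,0,215],"yaw":0.2},
    {"dp":[1,0,215.5],"yaw":0.2}
  ]
}}

```text
time: 4.67
ee_pos: [0.6021, -0.215, 0.0203]
ee_rot: [-0.001, 0.752, 0.659, -0.0]
force: [0.1, 0.3, 0.4]
gripper_width: 0.0933
```

```bash
python3 - <<'E'
from h import *
for i in range(3):
  cams.camera('side'); plan([602,-217,20],82.3)
E
```

```text
t 4.72 pos [ 602.7 -215.5   21.2] ang 82.44 tilt 0.06 F [ 0.1 -0.5 -0. ] w 93.1
dp [-1.5 -0.5  1.2] yaw 0.14
t 4.77 pos [ 603.  -216.    21.8] ang 82.41 tilt 0.04 F [ 1.  -0.1  0.5] w 93.0
dp [-1.1 -0.9  1.8] yaw 0.11
t 4.82 pos [ 603.1 -216.3   22.1] ang 82.38 tilt 0.06 F [ 0.  -0.2 -0. ] w 92.9
dp [-0.8 -1.   2.1] yaw 0.08
```

>>> {"name": "arm_command", "arguments": {
  "targets": [
    {"dp":[-0.8,-1,2],"yaw":0},
    {"dp":[-0.8,-1,2],"yaw":0},
    {"dp":[-0.8,-1,2],"yaw":0},
    {"dp":[-0.8,-1,2],"yaw":0},
    {"dp":[-0.8,-1,2],"yaw":0},
    {"dp":[-0.8,-1,2],"yaw":0},
    {"dp":[-0.8,-1,2],"yaw":0},
    {"dp":[-0.8,-1,2],"yaw":0},
    {"dp":[-0.8,-1,2],"yaw":0},
    {"dp":[-0.8,-1,2],"yaw":0}
  ],
  "fingers": 0.5,
  "squeeze": 20
}}

```text
time: 5.65
ee_pos: [0.6021, -0.217, 0.0202]
ee_rot: [0.0, 0.753, 0.659, 0.0]
force: [-0.4, -0.3, 1.7]
gripper_width: 0.0596
```

```bash
python3 - <<'E'
from h import *
plan([602,-217,20],82.3)
E
```

```text
t 5.65 pos [ 602.1 -217.    20.2] ang 82.38 tilt 0.08 F [-0.4 -0.3  1.7] w 59.6
dp [ 0.  -0.2  0.2] yaw 0.08
```

>>> {"name": "arm_command", "arguments": {
  "targets": [
    {"dp":[0,0,-5],"yaw":0},
    {"dp":[0,0,-12],"yaw":0},
    {"dp":[0,0,-25],"yaw":0},
    {"dp":[0,0,-45],"yaw":0},
    {"dp":[0,0,-65],"yaw":0},
    {"dp":[0,0,-85],"yaw":0},
    {"dp":[0,0,-105],"yaw":0},
    {"dp":[0,0,-117],"yaw":0},
    {"dp":[0,0,-120],"yaw":0},
    {"dp":[0,0,-120],"yaw":0}
  ]
}}

```text
time: 6.48
ee_pos: [0.6025, -0.2172, 0.1415]
ee_rot: [0.001, 0.753, 0.659, 0.001]
force: [0.2, 0.6, -1.2]
gripper_width: 0.0598
```

```bash
python3 - <<'E'
from h import *
wrist('wheld')
plan([537.5,96.5,140],105.7)
E
```

```text
t 6.53 pos [ 601.6 -217.   140.1] ang 82.38 tilt 0.05 F [ 0.8  0.6 -1.4] w 59.6
dp [ 3.022e+02 -1.051e+02  1.000e-01] yaw -23.32
```

View pics/wheld.png

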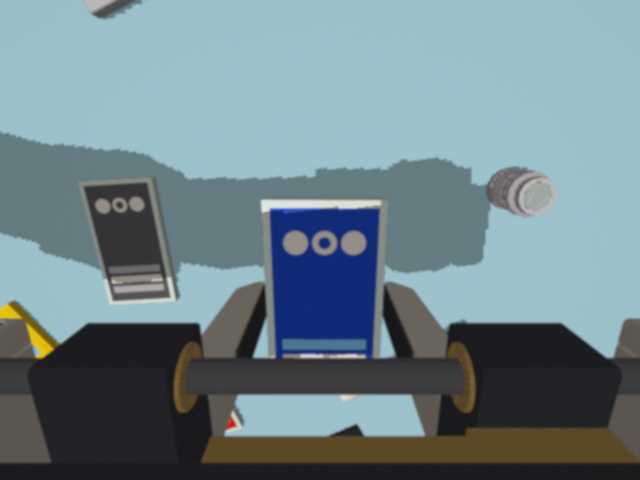

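```bash
python3 - <<'E'
from h import *
import pickle
c=pickle.load(open('wheld.pkl','rb')); T=np.array(c['tool_from_camera'])
for u,v in [(265,199.5),(384,199.5)]:
    d=T[:3,:3]@[(u-c['cx'])/c['fx'],(v-c['cy'])/c['fy'],1]; o=T[:3,3]
    print((o+d*(.0122-o[2])/d[2])*1000)
E
```

```text
[ 54.13394242 -27.84498835  12.2       ]
[54.15707049 27.66447777 12.2       ]
```

The glass is held centred: its far edge is at tool x = 54 mm, against 55 expected. Moving it over the jig.

>>> {"name": "arm_command", "arguments": {
  "targets": [
    {"dp":[25,-9,0],"yaw":-3},
    {"dp":[60,-21,0],"yaw":-6},
    {"dp":[95,-33,0],"yaw":-9},
    {"dp":[130,-45,0],"yaw":-12},
    {"dp":[165,-57,0],"yaw":-15},
    {"dp":[200,-70,0],"yaw":-18},
    {"dp":[235,-82,0],"yaw":-20},
    {"dp":[268,-93,0],"yaw":-22},
    {"dp":[290,-101,0],"yaw":-23.3},
    {"dp":[302,-105,0],"yaw":-23.3}
  ]
}}

```text
time: 7.37
ee_pos: [0.5354, 0.1007, 0.139]
ee_rot: [-0.002, 0.601, 0.799, 0.0]
force: [0.2, 0.5, -1.8]
gripper_width: 0.0596
```

```bash
python3 - <<'E'
from h import *
for i in range(3): cams.camera('side')
wrist('wover')
plan([537.5,96.5,60],105.7)
E
```

```text
t 7.57 pos [537.8  94.  139.3] ang 105.54 tilt 0.14 F [-0.3 -1.1 -0.4] w 59.2
dp [ 2.7  0.5 79.3] yaw -0.16
```

View pics/wover.png

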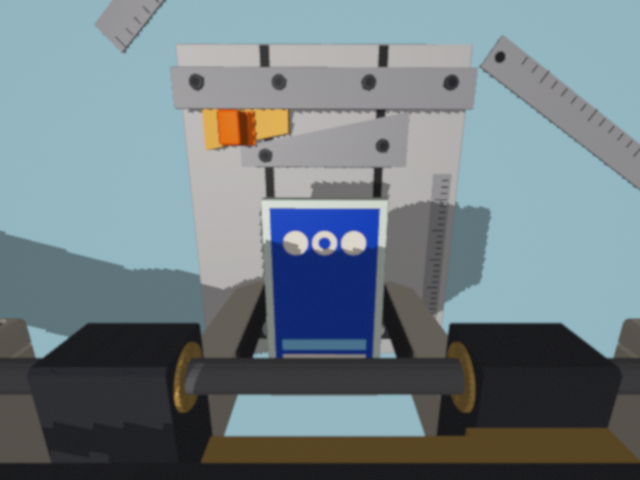

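```bash
python3 - <<'E'
from h import *
import pickle
c=pickle.load(open('wover.pkl','rb'))
a=np.radians(15.7); O=np.array([531.3,111.5]); J=np.array([[np.cos(a),np.sin(a)],[-np.sin(a),np.cos(a)]])
g=cv2.cvtColor(c['color'],cv2.COLOR_RGB2GRAY); print(g[155:175,300],g[155:175,350])
for n,u,v,z in [('barface',325,165,.029),('barL',242,160,.029),('barR',408,158,.029),('jigTL',178,45,.015),('jigTR',471,45,.015)]:
    print(n,(J@(ray(c,u,v,z)[:2]*1000-O)).round(1))
print('tcp',(J@(np.array([537.8,94.])-O)).round(1))
E
```

```text
[160 160 160 160 160 160 160 160 159 158 152 146 160 176 182 182 182 183
 182 183] [155 155 155 156 155 155 154 155 155 155 150 143 148 164 176 179 180 180
 180 180]
barface [ 2.4 46.5]
barL [-57.9  50. ]
barR [62.6 51.5]
jigTL [-100.8  127.9]
jigTR [104.8 128. ]
tcp [  1.5 -18.6]
```

>>> {"name": "arm_command", "arguments": {
  "targets": [
    {"dp":[1,0,8],"yaw":0},
    {"dp":[2.5,0.5,20],"yaw":-0.2},
    {"dp":[2.7,0.5,36],"yaw":-0.2},
    {"dp":[2.7,0.5,52],"yaw":-0.2},
    {"dp":[2.7,0.5,67],"yaw":-0.2},
    {"dp":[2.7,0.5,80],"yaw":-0.2},
    {"dp":[2.7,0.5,89],"yaw":-0.2},
    {"dp":[2.7,0.5,94],"yaw":-0.2},
    {"dp":[2.7,0.5,97],"yaw":-0.2},
    {"dp":[2.7,0.5,98],"yaw":-0.2}
  ]
}}

```text
time: 8.4
ee_pos: [0.5376, 0.0958, 0.0409]
ee_rot: [0.001, 0.604, 0.797, -0.001]
force: [0.1, 0.3, -1.0]
gripper_width: 0.0597
```

```bash
python3 - <<'E'
from h import *
for i in range(2): cams.camera('side')
wrist('wlow')
plan([537.5,96.5,35.5],105.7)
E
```

```text
t 8.55 pos [538.   96.5  41.8] ang 105.73 tilt 0.13 F [ 0.5  0.2 -0.6] w 59.7
dp [ 0.1 -0.4  6.3] yaw 0.03
```

View pics/wlow.png

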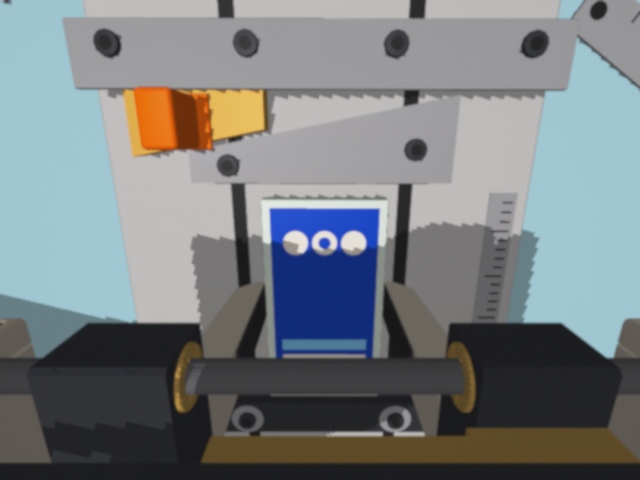

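>>> {"name": "arm_command", "arguments": {
  "targets": [
    {"dp":[0,0,1],"yaw":0},
    {"dp":[0,0,2],"yaw":0},
    {"dp":[0,0,3],"yaw":0},
    {"dp":[0,0,4],"yaw":0},
    {"dp":[0,0,5],"yaw":0},
    {"dp":[0,0,5.5],"yaw":0},
    {"dp":[0,0,6],"yaw":0},
    {"dp":[0,0,6],"yaw":0},
    {"dp":[0,0,6],"yaw":0},
    {"dp":[0,0,6],"yaw":0}
  ]
}}

```text
time: 9.38
ee_pos: [0.538, 0.0965, 0.0358]
ee_rot: [0.001, 0.604, 0.797, -0.001]
force: [0.1, 0.4, -0.5]
gripper_width: 0.0596
```

```bash
python3 - <<'E'
from h import *
plan([537.5,96.5,35.2],105.7)
E
```

```text
t 9.38 pos [538.   96.5  35.8] ang 105.73 tilt 0.14 F [ 0.1  0.4 -0.5] w 59.6
dp [ 0.2 -0.5  0.6] yaw 0.03
```

>>> {"name": "arm_command", "arguments": {
  "targets": [
    {"dp":[0,0,0.4],"yaw":0},
    {"dp":[0,0,0.8],"yaw":0},
    {"dp":[0,0,1],"yaw":0},
    {"dp":[0,0,1],"yaw":0},
    {"dp":[0,0,1],"yaw":0},
    {"dp":[0,0,1],"yaw":0},
    {"dp":[0,0,1],"yaw":0},
    {"dp":[0,0,1],"yaw":0},
    {"dp":[0,0,1],"yaw":0},
    {"dp":[0,0,1],"yaw":0}
  ]
}}

```text
time: 10.22
ee_pos: [0.5381, 0.0965, 0.0351]
ee_rot: [0.001, 0.604, 0.797, -0.001]
force: [-1.6, -0.8, 5.5]
gripper_width: 0.0597
```

```bash
python3 - <<'E'
from h import *
plan([537.5,96.5,35.2],105.7)
E
```

```text
t 10.22 pos [538.1  96.5  35.1] ang 105.73 tilt 0.15 F [-1.6 -0.8  5.5] w 59.7
dp [ 0.1 -0.6 -0.1] yaw 0.03
```

Contact at 5.5 N, so the glass is on the bed. Releasing.

>>> {"name": "arm_command", "arguments": {
  "targets": [
    {"dp":[0,0,-0.5],"yaw":0},
    {"dp":[0,0,-0.5],"yaw":0},
    {"dp":[0,0,-0.5],"yaw":0},
    {"dp":[0,0,-0.5],"yaw":0},
    {"dp":[0,0,-0.5],"yaw":0},
    {"dp":[0,0,-0.5],"yaw":0},
    {"dp":[0,0,-0.5],"yaw":0},
    {"dp":[0,0,-0.5],"yaw":0},
    {"dp":[0,0,-0.5],"yaw":0},
    {"dp":[0,0,-0.5],"yaw":0}
  ],
  "fingers": 0.85
}}

```text
time: 11.05
ee_pos: [0.5381, 0.0965, 0.0356]
ee_rot: [0.001, 0.604, 0.797, -0.001]
force: [0.2, -0.2, 0.2]
gripper_width: 0.0789
```

>>> {"name": "arm_command", "arguments": {
  "targets": [
    {"dp":[0,0,-5],"yaw":0},
    {"dp":[0,0,-15],"yaw":0},
    {"dp":[0,0,-35],"yaw":0},
    {"dp":[0,0,-60],"yaw":0},
    {"dp":[0,0,-90],"yaw":0},
    {"dp":[0,0,-115],"yaw":0},
    {"dp":[0,0,-133],"yaw":0},
    {"dp":[0,0,-140],"yaw":0},
    {"dp":[0,0,-140],"yaw":0},
    {"dp":[0,0,-140],"yaw":0}
  ]
}}

```text
time: 11.88
ee_pos: [0.5375, 0.0965, 0.1755]
ee_rot: [0.001, 0.604, 0.797, -0.001]
force: [-0.2, 0.2, -1.2]
gripper_width: 0.0793
```

```bash
python3 - <<'E'
from h import *
cams.camera('side')
wrist('wplaced')
plan([537.5,96.5,175],105.7)
E
```

```text
t 11.98 pos [537.   96.4 174.3] ang 105.73 tilt 0.2 F [0.3 0.6 0. ] w 78.9
dp [-0.   0.6 -0.7] yaw 0.03
```

View pics/wplaced.png

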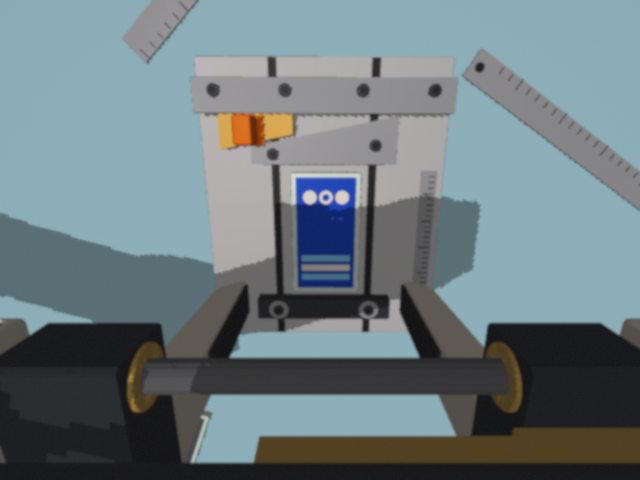

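The glass lies at (326,232), with its far edge at row 174 clear of the bar (row 164) and its near edge at row 292 clear of the fence (row 295). Next I'll shut the fingers and go to the −x side of the tab.

```bash
python3 - <<'E'
from h import *
plan([418.2,151.9,120],105.7)
E
```

```text
t 11.98 pos [537.   96.4 174.3] ang 105.73 tilt 0.2 F [0.3 0.6 0. ] w 78.9
dp [ 85.8 -99.1  54.4] yaw 0.03
```

>>> {"name": "arm_command", "arguments": {
  "targets": [
    {"dp":[5,-6,0],"yaw":0},
    {"dp":[17,-20,0],"yaw":0},
    {"dp":[32,-37,0],"yaw":0},
    {"dp":[47,-55,5],"yaw":0},
    {"dp":[62,-72,15],"yaw":0},
    {"dp":[74,-86,28],"yaw":0},
    {"dp":[82,-95,40],"yaw":0},
    {"dp":[85.8,-99,50],"yaw":0},
    {"dp":[85.8,-99,54],"yaw":0},
    {"dp":[85.8,-99,54],"yaw":0}
  ],
  "fingers": 0
}}

```text
time: 12.82
ee_pos: [0.417, 0.1518, 0.1191]
ee_rot: [-0.001, 0.603, 0.798, -0.003]
force: [-0.1, 0.1, -0.4]
gripper_width: 0.0167
```

```bash
python3 - <<'E'
from h import *
cams.camera('side')
wrist('wtab')
plan([418.2,151.9,59],105.7)
E
```

```text
t 12.92 pos [418.7 151.8 120.2] ang 105.7 tilt 0.2 F [-0.  -0.1  0.3] w 9.3
dp [ 0.3 -0.3 61.2] yaw -0.0
```

View pics/wtab.png

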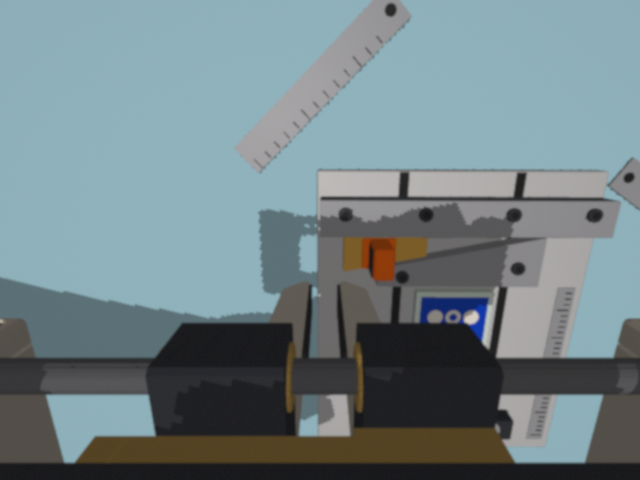

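```bash
python3 - <<'E'
from h import *
import pickle
c=pickle.load(open('wtab.pkl','rb')); T=np.array(c['tool_from_camera'])
im=c['color']
save('tabz.png',cv2.resize(im[190:340,280:460],None,fx=4,fy=4,interpolation=cv2.INTER_CUBIC))
Ti=np.linalg.inv(T)
for p in [(0,0,.017),(.0075,.0175,.017),(-.0075,.0175,.017),(-.0075,-.0175,.017)]:
    q=Ti@[*p,1]; print(p,c['fx']*q[0]/q[2]+c['cx'],c['fy']*q[1]/q[2]+c['cy'])
for u,v in [(372,246),(372,281),(395,246),(395,281)]:
    d=T[:3,:3]@[(u-c['cx'])/c['fx'],(v-c['cy'])/c['fy'],1]; o=T[:3,3]
    print((o+d*(.1202-.057-o[2])/d[2])*1000)
E
```

```text
(0, 0, 0.017) 323.2384320483621 300.76733463011436
(0.0075, 0.0175, 0.017) 357.0391724200506 287.5642200625399
(-0.0075, 0.0175, 0.017) 356.2696801315601 313.6891225554733
(-0.0075, -0.0175, 0.017) 290.21557319844294 313.6665961240881
[15.92882994 31.02732028 63.2       ]
[-8.14470144 31.9747386  63.2       ]
[15.93436453 45.71142338 63.2       ]
[-8.13898691 47.10933948 63.2       ]
```

View pics/tabz.png

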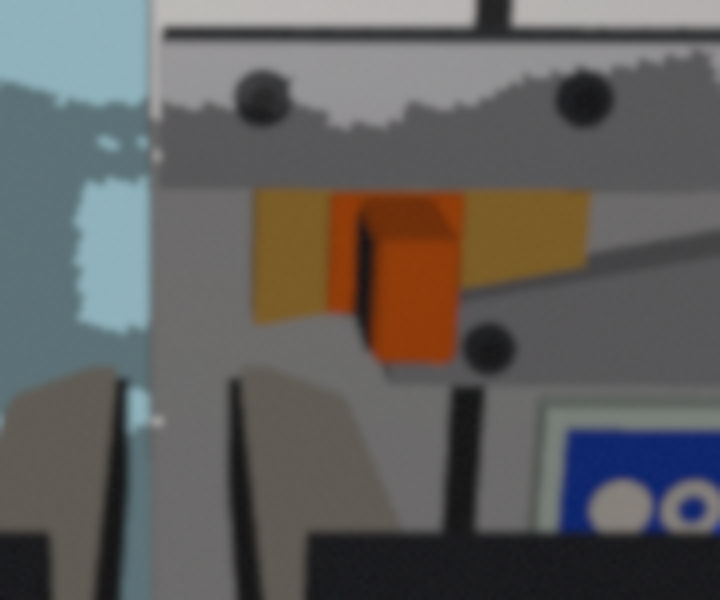

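>>> {"name": "arm_command", "arguments": {
  "targets": [
    {"dp":[1,0,6],"yaw":0},
    {"dp":[1.5,0,15],"yaw":0},
    {"dp":[1.5,0,27],"yaw":0},
    {"dp":[1.5,0,39],"yaw":0},
    {"dp":[1.5,0,49],"yaw":0},
    {"dp":[1.5,0,55],"yaw":0},
    {"dp":[1.5,0,58],"yaw":0},
    {"dp":[1.5,0,60],"yaw":0},
    {"dp":[1.5,0,60],"yaw":0},
    {"dp":[1.5,0,60],"yaw":0}
  ]
}}

```text
time: 13.75
ee_pos: [0.4184, 0.1532, 0.0605]
ee_rot: [0.0, 0.604, 0.797, -0.001]
force: [0.5, 0.5, 0.3]
gripper_width: 0.0005
```

```bash
cat >> h.py <<'E'
def st(n=4):
    from scipy.spatial.transform import Rotation as Ro
    fs=[];ps=[]
    for i in range(n):
        s=robot.state(); w,x,y,z=s['ee_rot']; R=Ro.from_quat([x,y,z,w]).as_matrix()
        fs.append(R.T@np.array(s['force'])); 
        a=np.radians(15.7); p=np.array(s['ee_pos'])*1000-[531.3,111.5,0]
        ps.append([p[0]*np.cos(a)+p[1]*np.sin(a),-p[0]*np.sin(a)+p[1]*np.cos(a),p[2]])
        if i<n-1: cams.camera('side')
    print('t',round(s['time'],2),'tool F',np.round(fs,1).tolist(),'jigpos',np.round(ps,1).tolist(),'w',round(1000*s['gripper_width'],1))
E
python3 -c "
from h import *
st()
wrist('wtab2')"
```

```text
t 13.9 tool F [[0.4, 0.7, -0.3], [0.0, 0.2, -0.4], [-0.1, -0.2, 0.1], [-0.7, -0.5, -0.3]] jigpos [[-97.4, 70.7, 60.5], [-97.3, 70.7, 60.6], [-97.3, 70.7, 60.6], [-97.4, 70.7, 60.6]] w 0.6
```

View pics/wtab2.png

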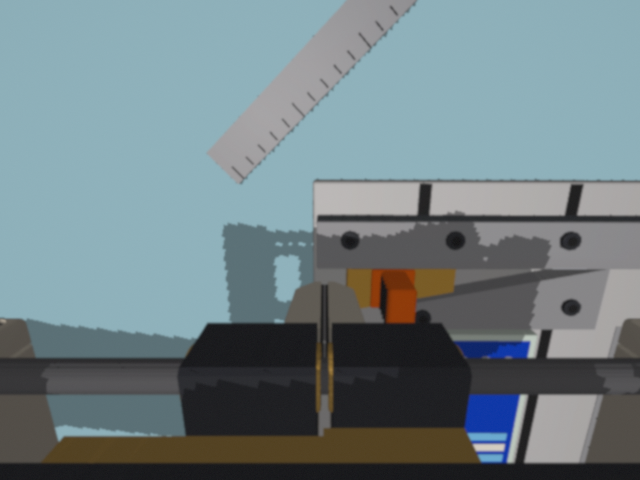

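>>> {"name": "arm_command", "arguments": {
  "targets": [
    {"dp":[0,2,1],"yaw":0},
    {"dp":[0,4.5,1],"yaw":0},
    {"dp":[0,7,1],"yaw":0},
    {"dp":[0,9.5,1],"yaw":0},
    {"dp":[0,12,1],"yaw":0},
    {"dp":[0,14.5,1],"yaw":0},
    {"dp":[0,17,1],"yaw":0},
    {"dp":[0,19.5,1],"yaw":0},
    {"dp":[0,22,1],"yaw":0},
    {"dp":[0,24.5,1],"yaw":0}
  ]
}}

```text
time: 14.78
ee_pos: [0.4413, 0.1596, 0.0594]
ee_rot: [0.0, 0.604, 0.797, -0.002]
force: [-3.1, -0.0, 2.3]
gripper_width: 0.0006
```

```bash
python3 -c "
from h import *
st(2)"
```

```text
t 14.83 tool F [[0.8, -3.0, -2.3], [0.7, -1.5, -1.3]] jigpos [[-73.7, 70.6, 59.4], [-72.8, 70.6, 59.5]] w 0.4
```

>>> {"name": "arm_command", "arguments": {
  "targets": [
    {"dp":[0,2,0],"yaw":0},
    {"dp":[0,4,0],"yaw":0},
    {"dp":[0,6,0],"yaw":0},
    {"dp":[0,8,0],"yaw":0},
    {"dp":[0,10,0],"yaw":0},
    {"dp":[0,12,0],"yaw":0},
    {"dp":[0,14,0],"yaw":0},
    {"dp":[0,16,0],"yaw":0},
    {"dp":[0,18,0],"yaw":0},
    {"dp":[0,20,0],"yaw":0}
  ]
}}

```text
time: 15.67
ee_pos: [0.4615, 0.1652, 0.0594]
ee_rot: [0.0, 0.604, 0.797, -0.002]
force: [-3.4, -0.2, 2.6]
gripper_width: 0.0001
```

>>> {"name": "arm_command", "arguments": {
  "targets": [
    {"dp":[0,2,0],"yaw":0},
    {"dp":[0,4,0],"yaw":0},
    {"dp":[0,6,0],"yaw":0},
    {"dp":[0,8,0],"yaw":0},
    {"dp":[0,10,0],"yaw":0},
    {"dp":[0,12,0],"yaw":0},
    {"dp":[0,14,0],"yaw":0},
    {"dp":[0,16,0],"yaw":0},
    {"dp":[0,18,0],"yaw":0},
    {"dp":[0,19,0],"yaw":0}
  ]
}}

```text
time: 16.5
ee_pos: [0.4803, 0.1704, 0.0594]
ee_rot: [0.0, 0.604, 0.797, -0.001]
force: [-3.6, -0.1, 1.8]
gripper_width: 0.0005
```

```bash
python3 -c "
from h import *
st(2)
wrist('wp1')"
```

```text
t 16.55 tool F [[0.9, -3.5, -1.8], [-0.3, -2.6, -3.0]] jigpos [[-33.1, 70.6, 59.4], [-32.9, 70.5, 59.4]] w 0.9
```

View pics/wp1.png

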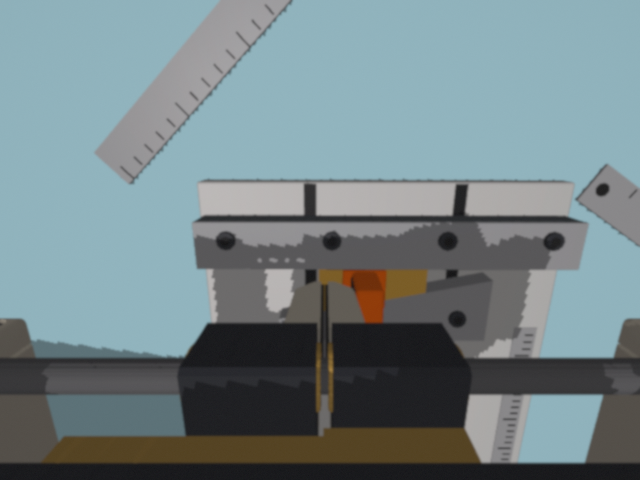

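>>> {"name": "arm_command", "arguments": {
  "targets": [
    {"dp":[0,0.8,0],"yaw":0},
    {"dp":[0,1.6,0],"yaw":0},
    {"dp":[0,2.4,0],"yaw":0},
    {"dp":[0,3.2,0],"yaw":0},
    {"dp":[0,4,0],"yaw":0},
    {"dp":[0,4.8,0],"yaw":0},
    {"dp":[0,5.6,0],"yaw":0},
    {"dp":[0,6.4,0],"yaw":0},
    {"dp":[0,7.2,0],"yaw":0},
    {"dp":[0,8,0],"yaw":0}
  ]
}}

```text
time: 17.43
ee_pos: [0.4882, 0.1727, 0.0594]
ee_rot: [0.001, 0.604, 0.797, -0.001]
force: [-3.6, -1.4, 3.4]
gripper_width: 0.0003
```

>>> {"name": "arm_command", "arguments": {
  "targets": [
    {"dp":[0,0.5,0],"yaw":0},
    {"dp":[0,1,0],"yaw":0},
    {"dp":[0,1.5,0],"yaw":0},
    {"dp":[0,2,0],"yaw":0},
    {"dp":[0,2.5,0],"yaw":0},
    {"dp":[0,3,0],"yaw":0},
    {"dp":[0,3.5,0],"yaw":0},
    {"dp":[0,4,0],"yaw":0},
    {"dp":[0,4.5,0],"yaw":0},
    {"dp":[0,5,0],"yaw":0}
  ]
}}

```text
time: 18.27
ee_pos: [0.4931, 0.174, 0.0594]
ee_rot: [0.001, 0.604, 0.797, -0.001]
force: [-3.4, -0.4, 3.4]
gripper_width: 0.0005
```

```bash
python3 -c "
from h import *
st(2)"
```

```text
t 18.32 tool F [[0.5, -3.4, -3.4], [0.6, -2.9, -2.6]] jigpos [[-19.9, 70.5, 59.4], [-19.7, 70.5, 59.4]] w 0.4
```

Still only drag force, so I'm going on at 4 mm per call.

>>> {"name": "arm_command", "arguments": {
  "targets": [
    {"dp":[0,0.4,0],"yaw":0},
    {"dp":[0,0.8,0],"yaw":0},
    {"dp":[0,1.2,0],"yaw":0},
    {"dp":[0,1.6,0],"yaw":0},
    {"dp":[0,2,0],"yaw":0},
    {"dp":[0,2.4,0],"yaw":0},
    {"dp":[0,2.8,0],"yaw":0},
    {"dp":[0,3.2,0],"yaw":0},
    {"dp":[0,3.6,0],"yaw":0},
    {"dp":[0,4,0],"yaw":0}
  ]
}}

```text
time: 19.15
ee_pos: [0.4971, 0.1751, 0.0594]
ee_rot: [0.001, 0.604, 0.797, -0.001]
force: [-4.1, -1.3, 3.0]
gripper_width: 0.0005
```

```bash
python3 -c "
from h import *
st(1)"
```

```text
t 19.15 tool F [[-0.1, -4.4, -3.0]] jigpos [[-15.7, 70.5, 59.4]] w 0.5
```

>>> {"name": "arm_command", "arguments": {
  "targets": [
    {"dp":[0,0.4,0],"yaw":0},
    {"dp":[0,0.8,0],"yaw":0},
    {"dp":[0,1.1,0],"yaw":0},
    {"dp":[0,1.4,0],"yaw":0},
    {"dp":[0,1.7,0],"yaw":0},
    {"dp":[0,2,0],"yaw":0},
    {"dp":[0,2.3,0],"yaw":0},
    {"dp":[0,2.6,0],"yaw":0},
    {"dp":[0,2.8,0],"yaw":0},
    {"dp":[0,3,0],"yaw":0}
  ]
}}

```text
time: 19.98
ee_pos: [0.5, 0.176, 0.0594]
ee_rot: [0.001, 0.604, 0.797, -0.001]
force: [-3.9, -1.3, 3.6]
gripper_width: 0.0001
```

```bash
python3 -c "
from h import *
st(1); wrist('wp2')"
```

```text
t 19.98 tool F [[-0.2, -4.1, -3.6]] jigpos [[-12.7, 70.5, 59.4]] w 0.1
```

View pics/wp2.png

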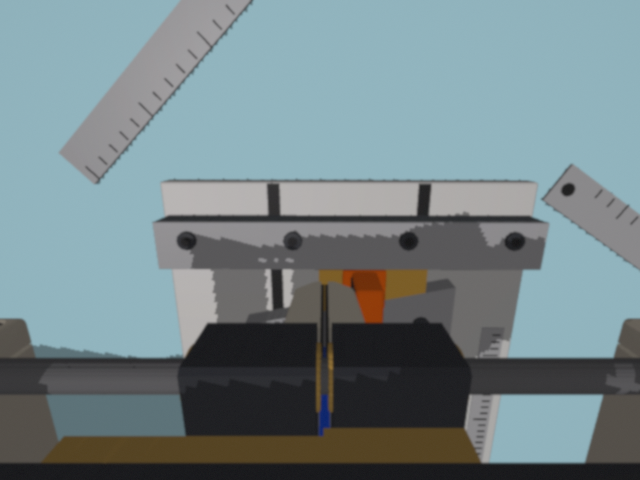

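>>> {"name": "arm_command", "arguments": {
  "targets": [
    {"dp":[0,0.4,0],"yaw":0},
    {"dp":[0,0.8,0],"yaw":0},
    {"dp":[0,1.1,0],"yaw":0},
    {"dp":[0,1.5,0],"yaw":0},
    {"dp":[0,1.9,0],"yaw":0},
    {"dp":[0,2.2,0],"yaw":0},
    {"dp":[0,2.6,0],"yaw":0},
    {"dp":[0,3,0],"yaw":0},
    {"dp":[0,3.3,0],"yaw":0},
    {"dp":[0,3.6,0],"yaw":0}
  ]
}}

```text
time: 20.87
ee_pos: [0.5036, 0.1769, 0.0594]
ee_rot: [0.001, 0.604, 0.797, -0.001]
force: [-3.5, -1.1, 2.9]
gripper_width: 0.0001
```

```bash
python3 -c "
from h import *
st(1)"
```

```text
t 20.87 tool F [[-0.1, -3.7, -2.9]] jigpos [[-8.9, 70.5, 59.4]] w 0.1
```

>>> {"name": "arm_command", "arguments": {
  "targets": [
    {"dp":[0,0.4,0],"yaw":0},
    {"dp":[0,0.8,0],"yaw":0},
    {"dp":[0,1.1,0],"yaw":0},
    {"dp":[0,1.5,0],"yaw":0},
    {"dp":[0,1.9,0],"yaw":0},
    {"dp":[0,2.2,0],"yaw":0},
    {"dp":[0,2.6,0],"yaw":0},
    {"dp":[0,3,0],"yaw":0},
    {"dp":[0,3.3,0],"yaw":0},
    {"dp":[0,3.6,0],"yaw":0}
  ]
}}

```text
time: 21.7
ee_pos: [0.5071, 0.1779, 0.0594]
ee_rot: [0.001, 0.604, 0.797, -0.001]
force: [-3.7, -1.6, 2.3]
gripper_width: 0.0003
```

```bash
python3 -c "
from h import *
st(1)"
```

```text
t 21.7 tool F [[-0.5, -4.0, -2.3]] jigpos [[-5.3, 70.5, 59.4]] w 0.3
```

>>> {"name": "arm_command", "arguments": {
  "targets": [
    {"dp":[0,0.4,0],"yaw":0},
    {"dp":[0,0.8,0],"yaw":0},
    {"dp":[0,1.1,0],"yaw":0},
    {"dp":[0,1.5,0],"yaw":0},
    {"dp":[0,1.9,0],"yaw":0},
    {"dp":[0,2.2,0],"yaw":0},
    {"dp":[0,2.6,0],"yaw":0},
    {"dp":[0,3,0],"yaw":0},
    {"dp":[0,3.3,0],"yaw":0},
    {"dp":[0,3.6,0],"yaw":0}
  ]
}}

```text
time: 22.53
ee_pos: [0.5106, 0.1789, 0.0594]
ee_rot: [0.001, 0.604, 0.797, -0.001]
force: [-3.9, -0.3, 2.9]
gripper_width: 0.0007
```

```bash
python3 -c "
from h import *
st(1)"
```

```text
t 22.53 tool F [[0.7, -3.9, -2.9]] jigpos [[-1.6, 70.5, 59.4]] w 0.7
```

>>> {"name": "arm_command", "arguments": {
  "targets": [
    {"dp":[0,0.4,0],"yaw":0},
    {"dp":[0,0.8,0],"yaw":0},
    {"dp":[0,1.1,0],"yaw":0},
    {"dp":[0,1.5,0],"yaw":0},
    {"dp":[0,1.8,0],"yaw":0},
    {"dp":[0,2.1,0],"yaw":0},
    {"dp":[0,2.4,0],"yaw":0},
    {"dp":[0,2.7,0],"yaw":0},
    {"dp":[0,2.9,0],"yaw":0},
    {"dp":[0,3,0],"yaw":0}
  ]
}}

```text
time: 23.37
ee_pos: [0.5117, 0.1793, 0.0593]
ee_rot: [-0.0, 0.604, 0.797, -0.003]
force: [-7.3, -2.7, 7.0]
gripper_width: 0.0008
```

```bash
python3 -c "
from h import *
st(1); c=cams.camera('side'); save('side1.png',cv2.resize(c['color'][120:330,200:420],None,fx=2.8,fy=2.8))"
```

```text
t 23.37 tool F [[-0.6, -7.8, -7.0]] jigpos [[-0.5, 70.5, 59.3]] w 0.8
```

View pics/side1.png

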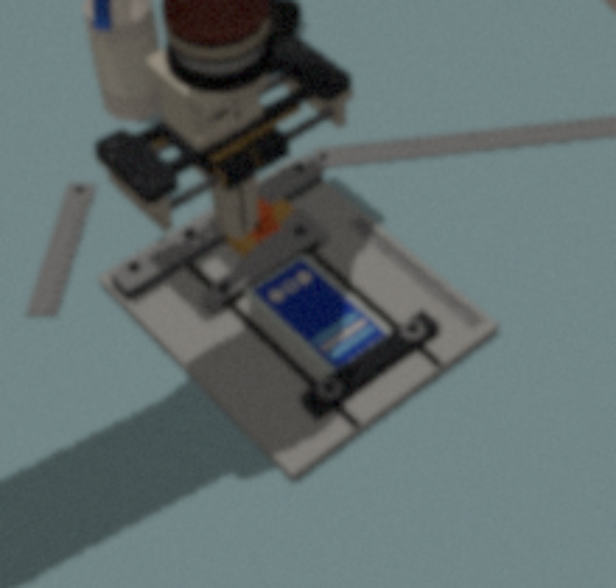

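The jam has started (7.8 N). From here I'll ramp gently.

>>> {"name": "arm_command", "arguments": {
  "targets": [
    {"dp":[0,1.6,0],"yaw":0},
    {"dp":[0,1.8,0],"yaw":0},
    {"dp":[0,2,0],"yaw":0},
    {"dp":[0,2.2,0],"yaw":0},
    {"dp":[0,2.3,0],"yaw":0},
    {"dp":[0,2.4,0],"yaw":0},
    {"dp":[0,2.5,0],"yaw":0},
    {"dp":[0,2.6,0],"yaw":0},
    {"dp":[0,2.7,0],"yaw":0},
    {"dp":[0,2.8,0],"yaw":0}
  ]
}}

```text
time: 24.25
ee_pos: [0.5119, 0.1794, 0.0594]
ee_rot: [-0.001, 0.604, 0.797, -0.005]
force: [-8.6, -1.4, 8.4]
gripper_width: 0.0006
```

```bash
python3 -c "
from h import *
st(2)"
```

```text
t 24.3 tool F [[0.9, -8.8, -8.4], [1.0, -8.6, -7.9]] jigpos [[-0.3, 70.6, 59.4], [-0.3, 70.5, 59.4]] w 0.4
```

>>> {"name": "arm_command", "arguments": {
  "targets": [
    {"dp":[0,2.6,0],"yaw":0},
    {"dp":[0,2.8,0],"yaw":0},
    {"dp":[0,3,0],"yaw":0},
    {"dp":[0,3.2,0],"yaw":0},
    {"dp":[0,3.4,0],"yaw":0},
    {"dp":[0,3.6,0],"yaw":0},
    {"dp":[0,3.8,0],"yaw":0},
    {"dp":[0,4,0],"yaw":0},
    {"dp":[0,4.2,0],"yaw":0},
    {"dp":[0,4.4,0],"yaw":0}
  ]
}}

```text
time: 25.13
ee_pos: [0.5122, 0.1794, 0.0594]
ee_rot: [-0.003, 0.604, 0.797, -0.009]
force: [-11.4, -2.3, 10.2]
gripper_width: 0.0004
```

```bash
python3 -c "
from h import *
st(3)"
```

```text
t 25.23 tool F [[0.8, -11.8, -10.0], [-0.6, -10.7, -11.5], [0.3, -10.2, -10.2]] jigpos [[0.0, 70.6, 59.4], [0.0, 70.6, 59.3], [0.0, 70.6, 59.4]] w 0.4
```

>>> {"name": "arm_command", "arguments": {
  "targets": [
    {"dp":[0,4.2,0],"yaw":0},
    {"dp":[0,4.4,0],"yaw":0},
    {"dp":[0,4.6,0],"yaw":0},
    {"dp":[0,4.8,0],"yaw":0},
    {"dp":[0,5,0],"yaw":0},
    {"dp":[0,5.2,0],"yaw":0},
    {"dp":[0,5.4,0],"yaw":0},
    {"dp":[0,5.6,0],"yaw":0},
    {"dp":[0,5.7,0],"yaw":0},
    {"dp":[0,5.8,0],"yaw":0}
  ]
}}

```text
time: 26.07
ee_pos: [0.5124, 0.1795, 0.0593]
ee_rot: [-0.006, 0.603, 0.797, -0.014]
force: [-13.0, -4.1, 13.2]
gripper_width: 0.0004
```

```bash
python3 -c "
from h import *
st(3)"
```

```text
t 26.17 tool F [[-0.5, -14.0, -12.8], [-0.4, -14.2, -13.0], [2.2, -13.6, -12.7]] jigpos [[0.2, 70.6, 59.3], [0.3, 70.6, 59.3], [0.3, 70.6, 59.3]] w 0.1
```

>>> {"name": "arm_command", "arguments": {
  "targets": [
    {"dp":[0,5.6,0],"yaw":0},
    {"dp":[0,5.8,0],"yaw":0},
    {"dp":[0,6,0],"yaw":0},
    {"dp":[0,6.2,0],"yaw":0},
    {"dp":[0,6.4,0],"yaw":0},
    {"dp":[0,6.6,0],"yaw":0},
    {"dp":[0,6.7,0],"yaw":0},
    {"dp":[0,6.8,0],"yaw":0},
    {"dp":[0,6.9,0],"yaw":0},
    {"dp":[0,7,0],"yaw":0}
  ]
}}

```text
time: 27.0
ee_pos: [0.5127, 0.1797, 0.0593]
ee_rot: [-0.009, 0.603, 0.798, -0.021]
force: [-14.2, -3.9, 15.6]
gripper_width: 0.0005
```

```bash
python3 -c "
from h import *
st(3); s=robot.state(); print(s['force'],s['ee_rot'])"
```

```text
t 27.1 tool F [[-0.0, -15.4, -15.0], [0.5, -15.9, -14.4], [0.1, -15.8, -14.5]] jigpos [[0.6, 70.6, 59.3], [0.6, 70.6, 59.3], [0.6, 70.7, 59.3]] w 0.4
[-14.68606393  -3.88657784  15.16112186] [-0.00866177  0.60286295  0.79752848 -0.02072598]
```

>>> {"name": "arm_command", "arguments": {
  "targets": [
    {"dp":[0,7,0],"yaw":0},
    {"dp":[0,7.1,0],"yaw":0},
    {"dp":[0,7.2,0],"yaw":0},
    {"dp":[0,7.3,0],"yaw":0},
    {"dp":[0,7.4,0],"yaw":0},
    {"dp":[0,7.5,0],"yaw":0},
    {"dp":[0,7.6,0],"yaw":0},
    {"dp":[0,7.6,0],"yaw":0},
    {"dp":[0,7.6,0],"yaw":0},
    {"dp":[0,7.6,0],"yaw":0}
  ]
}}

```text
time: 27.93
ee_pos: [0.513, 0.1798, 0.0592]
ee_rot: [-0.012, 0.602, 0.798, -0.028]
force: [-16.1, -4.2, 15.7]
gripper_width: 0.0006
```

```bash
python3 -c "
from h import *
st(3); s=robot.state(); f=s['force'];print(f[0]*.963+f[1]*.27,f)"
```

```text
t 28.03 tool F [[0.2, -17.5, -14.7], [0.1, -17.1, -15.0], [0.5, -17.4, -14.9]] jigpos [[0.9, 70.7, 59.2], [0.9, 70.7, 59.2], [0.9, 70.7, 59.3]] w 0.3
-16.523589939810094 [-16.09189674  -3.80404955  15.87276199]
```

The push is 16.5 N along the jig's x. Now backing off and lifting.

>>> {"name": "arm_command", "arguments": {
  "targets": [
    {"dp":[0,-2,0],"yaw":0},
    {"dp":[0,-6,0],"yaw":0},
    {"dp":[0,-12,-1],"yaw":0},
    {"dp":[0,-18,-5],"yaw":0},
    {"dp":[0,-24,-15],"yaw":0},
    {"dp":[0,-28,-30],"yaw":0},
    {"dp":[0,-30,-50],"yaw":0},
    {"dp":[0,-30,-75],"yaw":0},
    {"dp":[0,-30,-95],"yaw":0},
    {"dp":[0,-30,-100],"yaw":0}
  ]
}}

```text
time: 28.87
ee_pos: [0.4917, 0.1759, 0.1648]
ee_rot: [-0.01, 0.603, 0.798, -0.024]
force: [0.2, -0.1, -0.1]
gripper_width: 0.0008
```

```bash
python3 -c "
from h import *
cams.camera('side'); wrist('wend'); st(1); plan([540,20,235],105.7)"
```

```text
t 28.97 tool F [[0.1, -0.2, 0.6]] jigpos [[-22.2, 72.1, 162.2]] w 0.6
t 28.97 pos [490.4 174.9 162.2] ang 105.87 tilt 3.24 F [-0.3  0.  -0.6] w 0.6
dp [-163.6    1.5  -70.7] yaw 0.17
```

View pics/wend.png

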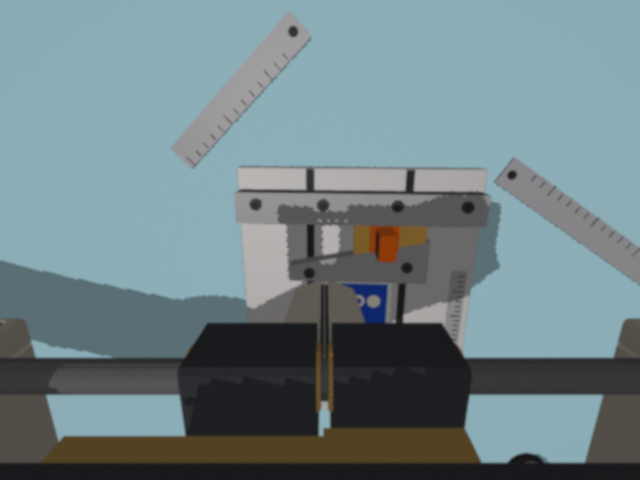

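>>> {"name": "arm_command", "arguments": {
  "targets": [
    {"dp":[-5,0,-10],"yaw":0},
    {"dp":[-20,0,-25],"yaw":0},
    {"dp":[-40,0,-40],"yaw":0},
    {"dp":[-65,0,-55],"yaw":0},
    {"dp":[-90,0,-65],"yaw":0},
    {"dp":[-115,0,-70],"yaw":0},
    {"dp":[-135,0,-70],"yaw":0},
    {"dp":[-148,0,-70],"yaw":0},
    {"dp":[-150,0,-70],"yaw":0},
    {"dp":[-150,0,-70],"yaw":0}
  ]
}}

```text
time: 29.8
ee_pos: [0.5343, 0.0321, 0.2334]
ee_rot: [-0.012, 0.603, 0.797, -0.027]
force: [-0.0, -0.2, -0.3]
gripper_width: 0.0002
```

```bash
python3 - <<'E'
from h import *
cams.camera('side'); c=wrist('wend2'); st(1)
save('wend2z.png',cv2.resize(c['color'][0:300,180:480],None,fx=2,fy=2,interpolation=cv2.INTER_CUBIC))
E
```

```text
t 29.9 tool F [[0.0, 0.5, 0.3]] jigpos [[-18.2, -75.0, 233.8]] w 0.4
```

View pics/wend2z.png

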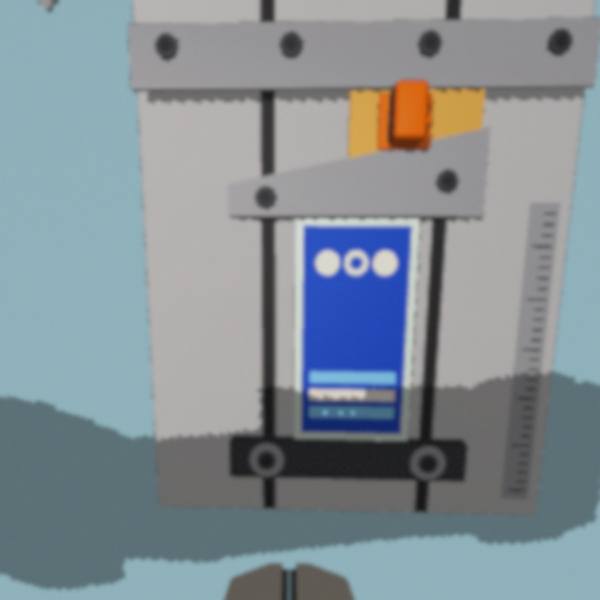

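The glass fills the space between the bar (crop row 217) and the fence (row 437) with no gap. The tab is near the bar's thick end and the gripper is clear, so I'm handing in.

```bash
python3 -c "
from h import *
print(robot.hand_in(), robot.state()['time'])"
```

```text
the job is handed in; nothing more can be done
the job is handed in; nothing more can be done
```

The blue glass sample lies flat on the jig bed, clamped between the fence and the bar. I handed the job in at about 30 s of the 61 s allowed.

- **Placing:** I picked the sample up across its 60 mm width with a 20 N grip and laid it centred between fence and bar. I felt the bed at 5.5 N, then let go.
- **Clamping:** I pushed the tab's −x face with shut fingers. Drag was about 4 N until the wedge jammed, after roughly 78 mm of travel (estimated from the arm position). I then ramped the push in small steps to 16.5 N along the ramp, backed off and lifted clear.

**Last checks:**
- The wrist picture shows the glass with no visible gap at fence or bar. The force on the tool is back to zero and the gripper is clear.
- I did not take a final overview picture to compare the other things on the bench. The arm felt no contact apart from the glass, the bed and the wedge tab.

**What disagreed:**
- The top and wrist cameras differed by about 4–5 mm along jig y. I used the wrist camera for both the pick and the place, so the offset cancelled.
- During the final push the fingers also felt about 15 N upward from the tab, and the tool tilted about 3°. I took the horizontal part as the push.

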